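Clamp a plaster cast on the retouching board with its eccentric knob

TASK

Set the mauve plaster cast gently down on the plywood clamping board, square between the aluminium fence and the red eccentric knob. Then turn the knob clockwise until its brass lobe bears on the cast and holds it firmly flush against the fence, but not too hard, because the plaster chips. Let go with the cast clamped, and leave the jar, the bowl and the brush where they are.

Things in the scene. Friction and masses are not known exactly. Their poses are not given: they have to be found in the camera images.
- board: Fixed plywood board, 230 (its x) x 160 (y) x 12 mm. Origin: centre of its underside, on the table. Knob axis at x = -70 mm, y = 0. Across it lies the aluminium fence, 130 mm along y, 27 mm thick, 14 mm above the board's top. Its face, square to x and looking to -x, is at x = 33 to 41 mm: adjustable, set differently every time, not measured. It stands on rubber buffers and yields 1 mm per 8 N.
- nest (a point): Point on the board's top (x = -11.5 mm, y = 0, z = 12 mm in the board; same axes) where the cast's underside centre is set down, clear of both lobe and fence: with the knob open it has 5 to 14 mm of play along x in all. Its sides must lie parallel to the fence and its centre within 12 mm of this line y = 0. The lobe then pushes it to the fence (along +x).
- cast: Loose mauve plaster cast, about 0.24 kg (varies). Square base 84 x 84 x 16 mm with a raised square block 30 x 30 mm on its middle, from 16 to 42 mm height (grip it by this block, sides parallel to the base's). Origin: centre of the underside; z up. Any of its four sides may face the fence.
- knob (a joint): Turn in rad, 0 open, growing clockwise from above; starts at 0.1 to 0.3, stays where left. Friction 0.2 N m while turning (less felt standing still); pushing the loose cast adds up to 0.1. At 0.9 to 1.45, by the fence's setting, the cast meets the fence; then force rises about 12 N per 0.1 rad, torque 0.02 to 0.025 N m per N. Aim at 8 to 18 N, 0.3 N m standing still; under 4 N is loose, over 25 N chips.
- knob_grip (a point): On the knob's upright axis at mid-height of its red bar grip, 74 mm above the table. The bar is 44 mm long, 14 mm wide, 36 mm high (56 to 92 mm above the table), on a stem of 9 mm radius. It lies along the board's y at turn 0 (white mark at its +y end) and turns with the knob, until the mark points to the fence at a quarter turn. Axes: the knob's, parallel to the board's at turn 0.
- lobe: Brass eccentric disc under the knob, 29 mm radius, 12 mm high, underside 14 mm above the table. Origin: centre of its underside, 16 mm off the knob's axis (towards the board's -x at turn 0, its +y at a quarter turn). Its rim's nearest point to the fence is at board x = -57 mm + 16 mm x (1 - cos(turn)).
- jar: Loose amber glass jar with white cap, 60 mm diameter, 85 mm high; origin at the centre of its underside. Leave it alone.
- bowl: Loose blue ceramic bowl, 110 mm across, 50 mm high; origin at the centre of its underside. Leave it alone.
- brush: Loose flat brush with a wooden handle, about 200 mm long, lying on the table along its own x. Leave it alone.
There are look-alikes about, which are no part of the job. Leave any purple look-alike of the cast alone.

How it is judged:
By the outcome, as a careful person would: the job done as asked, in the order asked, and still so for the second after the job is handed in, with the robot touching nothing.
It also fails if it takes over 64 s, if anything falls off the work surface, if the arm or the gripper's body presses on something with over 40 N, if the wrist force passes 120 N, or if a joint passes its speed limit or range.

ROBOT

A 6-joint arm with a two-finger parallel gripper is mounted at the origin on the work surface. World frame = base frame: x ahead of the robot, y to its left, z up, the work surface at z = 0. Lengths are in mm, angles in rad, forces in N, time in s.
With the tool pointing down it reaches from about 325 to 900 mm from the base axis. Payload 3.5 kg.
Tool frame: the origin (TCP) lies at the very end of the fingers, on their centre line; the grasp point (between the pads) lies 19 mm behind it; z points along the fingers, y is the direction in which the jaws open and shut (so a half turn about z gives the same grasp; the last joint's range is limited). The gripper opens to 85 mm and grips with 20 to 120 N. Pads are 22 mm wide; open, the fingers measure 114 mm over their backs; the gripper's body (76 mm by 85 mm) begins 54 mm behind the grasp point. The pads swing forward as they close: fully open they stand 13 mm farther back than shut.
Start: joints at [-1.274, 0.276, -0.026, 1.268, 0, 1.467], TCP at [243.259, -575.714, 231.313] pointing down, gripper open.
Joint ranges: [-3.12, 3.12], [-0.85, 1.88], [-1.08, 1.24], [-1.95, 2.15], [-1.57, 1.53], [-3.14, 3.14]. Speed limits (rad/s): [2.57, 2.57, 3.14, 3.14, 3.14, 3.14].

INTERFACE

Orientations are given as [roll, pitch, yaw] about the fixed x, y, z axes, in that order (R = Rz(yaw) Ry(pitch) Rx(roll)).
In Python, from workcell import monitor, cams, robot gives the robot as it stands. The module is installed in compiled form; this text tells all that it offers.
- The arm moves only by the tool step_arm, never from a script. Its argument "plan" is a list of rows, each a list of 5 numbers: the shift along the world's x, y, z in m, then the turn about the world's z in rad, then the opening, from -1 (shut) to 1 (fully open). In form: [[tx, ty, tz, yaw, jaw], ...]. A call has 1 to 12 rows; each row is the pose to reach, as a shift and turn from the pose commanded when the call began; what a row does not reach only later rows make up. A row lasts 1/10 s, in which the tool goes at most 50 mm and 8.59 degrees, less where a joint would pass 70% of its speed; a pose out of reach is approached as far as the arm can. A call with a gripper value outside its range is refused whole. The fingers move at their own pace and stop on an object; "squeeze" is the grip in N (left out, the last holds). Time passes only in rows, so rows that repeat a pose let the fingers close. It gives the time, the measured TCP pose, the force and the opening at its end, in the units of the state.
- monitor.get_state(): the state, without advancing time (a new reading comes with each control period).
- cams.grab_frame(name): name is "scene" or "top" or "wrist"; returns a dict with "image" (480x640x3 uint8, blue, green, red), "z_map" (480x640 float32, mm along the optical axis (not along the pixel's ray), 0 where there is no reading), "mtx" (3x3 intrinsics, pixels), "distortion" ([k1, k2, p1, p2, k3] as OpenCV has them; the pictures are not rectified), "rvec" (rotation vector, rad) and "tvec" (3), from world to camera coordinates, as OpenCV has them; the wrist camera has in their place "hand_eye" (4x4, takes a point from camera to tool coordinates, whose origin is the TCP and whose axes are the flange's). Camera axes: x right, y down, z forward; pixel columns grow to the right and rows downward; lengths in mm; the calibration is good to about 2 mm. A picture is of the moment at which its call begins: read the wrist's pose just before it.
- robot.job_done(): hands the job in, once; it reports no verdict.
The state is a dict: "time_s": time; "joint_positions": joint angles; "joint_vel": joint speeds; "effort": joint torques, N m; "position": TCP position; "ee_rot": TCP orientation; "ft_force": force on the tool from outside, world axes, zero at the start; "wrist_torque": the same for the moment, N m; "finger_gap": finger opening in mm.
Only numpy, scipy, OpenCV 4.12 (cv2) and the standard library are available. Lean on these libraries where they do the work, as an engineer would, in place of code of your own. Each camera call takes 0.05 s, during which the arm holds its last target. There are 200 camera calls.

## Working session

There is one attempt and no reset: what is moved stays moved. The work goes in short steps, Python scripts to look and compute and a tool call to move; the robot and the scene stay as the last step left them, time stands still between calls to the robot, and variables do not carry over. Pictures are saved under pics/ and viewed, about 8 in all and at most 12, crops included, and the job is handed in when it is done.

Besides the shell and the picture viewer there is one more tool, called as a command line: name --pt "numbers of a row" for each row, then --argument value for the rest. step_arm: Moves the arm, as the interface text tells. Its arguments: {"type":"object","properties":{"plan":{"type":"array","items":{"type":"array","items":{"type":"number"}}},"squeeze":{"type":"number"}},"required":["plan"]}

```bash
mkdir -p pics; cat > h.py <<'E'
import numpy as np, cv2, pickle
from workcell import monitor, cams, robot
from scipy.spatial.transform import Rotation as Ro
def grab(name, fn=None):
    s=monitor.get_state(); f=cams.grab_frame(name)
    f={k:(np.array(v) if k!='image' else np.asarray(v)) for k,v in f.items()}
    if name=='wrist':
        T=np.eye(4); T[:3,:3]=Ro.from_euler('xyz',s['ee_rot']).as_matrix(); T[:3,3]=s['position']
        M=T@f['hand_eye']; f['R']=M[:3,:3]; f['c']=M[:3,3]
    else:
        R=cv2.Rodrigues(f['rvec'].astype(float))[0]; f['R']=R.T; f['c']=-R.T@f['tvec'].ravel()
    if fn: cv2.imwrite('pics/'+fn+'.png',f['image']); pickle.dump(f,open('pics/'+fn+'.pkl','wb'))
    return f
def ray(f,uv):
    p=cv2.undistortPoints(np.array(uv,float).reshape(-1,1,2),f['mtx'].astype(float),f['distortion'].astype(float)).reshape(-1,2)
    return np.c_[p,np.ones(len(p))]@f['R'].T
def onplane(f,uv,z):
    d=ray(f,uv); return f['c']+d*((z-f['c'][2])/d[:,2])[:,None]
def bydepth(f,uv):
    uv=np.array(uv).reshape(-1,2); d=ray(f,uv)
    return f['c']+d*np.array([f['z_map'][int(v),int(u)] for u,v in uv])[:,None]
def world(f,m):
    v,u=np.nonzero(m&(f['z_map']>0)); return bydepth(f,np.c_[u,v]),np.c_[u,v]
E
python3 - <<'E'
from h import *
print(monitor.get_state())
a=grab('top','top1');b=grab('scene','sc1')
print(a['c'],b['c'],a['mtx'])
cv2.imwrite('pics/both.png',cv2.resize(np.vstack([a['image'],b['image']]),None,fx=.62,fy=.62))
E
```

```text
{'time_s': 0.0, 'joint_positions': array([-1.27439324e+00,  2.77134819e-01, -2.79152124e-02,  1.26800308e+00,
        3.90242154e-05,  1.46737737e+00]), 'joint_vel': array([-0.0007101 ,  0.00108552,  0.00174344,  0.00110562, -0.00023182,
       -0.0001024 ]), 'effort': array([ 2.04756558e-03, -4.45511484e+01,  2.95200509e+01,  1.63381296e-02,
       -1.51840632e-04, -9.75024861e-07]), 'position': array([ 243.04111735, -574.94641703,  230.14240669]), 'ee_rot': array([-3.13935196e+00, -2.71793771e-04,  3.99821696e-01]), 'ft_force': array([ 1.23117431,  0.0715557 , -0.31023396]), 'wrist_torque': array([ 0.03191576, -0.06833693, -0.01742905]), 'finger_gap': 85.41248143281834}
[388.09488066  73.32028957 984.07145659] [815.2223651  631.28011058 516.70507322] [[489.91369145   0.         310.73679347]
 [  0.         489.91369145 232.63688541]
 [  0.           0.           1.        ]]
```

View pics/top1.png

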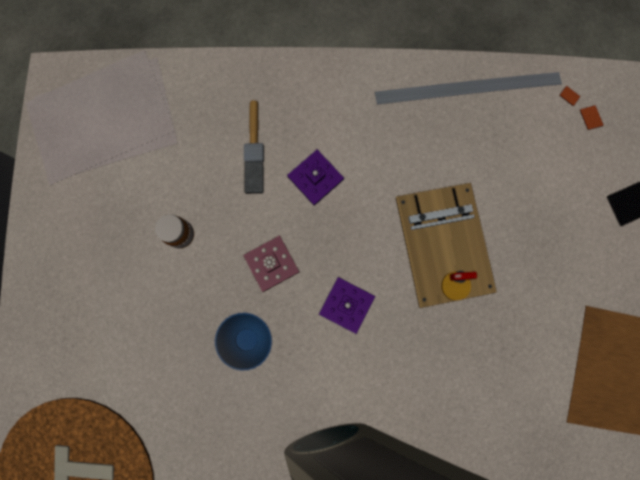

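View pics/sc1.png

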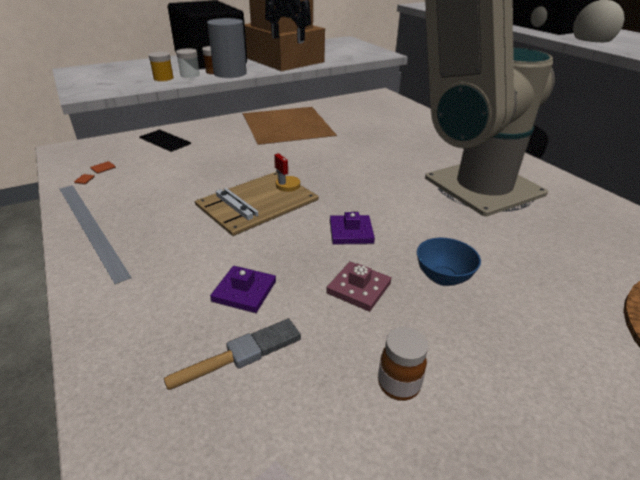

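The top view shows the mauve cast at (271,263) and the purple look-alikes at (315,177) and (347,305). The board is at (447,245) with its fence on the upper side, at (442,215), and the red bar is at (463,276). The scene view agrees, with the cast at (359,283). World x points up in the top picture and y points left.

```bash
python3 - <<'E'
from h import *
a=pickle.load(open('pics/top1.pkl','rb'));b=pickle.load(open('pics/sc1.pkl','rb'))
def mask(f,lo,hi,box):
    h=cv2.cvtColor(f['image'],cv2.COLOR_BGR2HSV);m=cv2.inRange(h,lo,hi);k=np.zeros_like(m);x0,y0,x1,y1=box;k[y0:y1,x0:x1]=1;return cv2.morphologyEx(m*k,cv2.MORPH_CLOSE,np.ones((5,5)))
def big(m): return max(cv2.findContours(m,0,2)[0],key=cv2.contourArea)
for f,p in((a,(271,250)),(a,(254,275)),(a,(412,260)),(a,(463,276)),(a,(450,295)),(b,(345,285))): print(p,cv2.cvtColor(f['image'],cv2.COLOR_BGR2HSV)[p[1],p[0]])
mc=mask(a,(160,50,40),(178,255,255),(235,225,310,300)); c=big(mc); r=cv2.minAreaRect(c); box=cv2.boxPoints(r)
print('cast',r); P=onplane(a,box,16); print(P, P.mean(0)); d=np.diff(P,axis=0);print(np.linalg.norm(d,axis=1),np.arctan2(d[:,1],d[:,0]))
W,_=world(a,mc>0); print('cast z pct',np.percentile(W[:,2],[5,50,95,99]))
T=W[W[:,2]>33]; print('block',len(T),T.mean(0) if len(T) else 0)
mb=mask(a,(8,60,50),(25,255,255),(380,170,510,320)); c=big(mb); r=cv2.minAreaRect(c); box=cv2.boxPoints(r); P=onplane(a,box,12)
print('board',r);print(P,P.mean(0)); d=np.diff(P,axis=0);print(np.linalg.norm(d,axis=1),np.arctan2(d[:,1],d[:,0]))
W,_=world(a,mb>0);print('board z',np.percentile(W[:,2],[5,50,95]))
h=cv2.cvtColor(a['image'],cv2.COLOR_BGR2HSV); mr=(((h[...,0]<6)|(h[...,0]>174))&(h[...,1]>150)).astype(np.uint8)*255; mr[:, :430]=0;mr[:,500:]=0;mr[:250]=0;mr[300:]=0
r=cv2.minAreaRect(big(mr));print('bar',r);P=onplane(a,cv2.boxPoints(r),92);print(P,P.mean(0))
# two-view triangulation of the cast block top: centroid of the pale dot cluster, and knob
def tri(u,v):
    d1=ray(a,[u])[0];d2=ray(b,[v])[0];A=np.c_[d1,-d2];t=np.linalg.lstsq(A,b['c']-a['c'],rcond=None)[0]
    p,q=a['c']+t[0]*d1,b['c']+t[1]*d2;return (p+q)/2,np.linalg.norm(p-q)
print('block top 2view',tri((270,262),(361,269)))
print('bar top 2view',tri((463,276),(281,156)))
E
```

```text
(271, 250) [173  95  97]
(254, 275) [176  76 101]
(412, 260) [ 18 131 101]
(463, 276) [  1 243 107]
(450, 295) [ 20 209 123]
(345, 285) [177  71 119]
cast ((270.79931640625, 263.3736877441406), (41.52941131591797, 41.411766052246094), 61.92750930786133)
[[487.26957212 226.19668499  16.        ]
 [527.6756896  154.18930159  16.        ]
 [455.08361743 113.52599448  16.        ]
 [415.33890845 184.82078096  16.        ]] [471.3419469  169.68319051  16.        ]
[82.56947131 83.20524916 81.62468052] [-1.0594417  -2.63098115  2.07935661]
cast z pct [13.82455179 16.67863267 41.43443352 43.82601392]
block 120 [471.08149578 170.18497732  41.78480085]
board ((445.701904296875, 244.18728637695312), (115.83592224121094, 79.89099884033203), 77.84506225585938)
[[ 612.60888688  -77.3571743    12.        ]
 [ 651.16861191 -239.88950333   12.        ]
 [ 419.70878411 -282.46483639   12.        ]
 [ 385.32673307 -124.27447742   12.        ]] [ 517.20325399 -180.99649786   12.        ]
[167.04373791 235.34296435 161.88364682] [-1.33785942 -2.95968344  1.78481381]
board z [ 8.85830885 12.18617955 25.49804685]
bar ((463.4599609375, 275.219970703125), (7.9195966720581055, 25.173004150390625), 81.8698959350586)
[[ 451.68363408 -166.97957349   92.        ]
 [ 458.71576879 -213.67656163   92.        ]
 [ 444.33369905 -215.4048933    92.        ]
 [ 437.37313819 -168.78836282   92.        ]] [ 448.02656003 -191.21234781   92.        ]
block top 2view (array([470.67886935, 169.06896614,  43.2044284 ]), np.float64(1.8835436085686565))
bar top 2view (array([ 447.43881536, -190.35580453,   93.68593178]), np.float64(2.233728024463168))
```

```bash
python3 - <<'E'
from h import *
f=grab('wrist'); print(f['hand_eye'],f['c'],f['mtx'][0,0])
E
```

```text
[[-5.51866893e-04 -9.62424901e-01 -2.71547426e-01  6.88416328e+01]
 [ 9.99999844e-01 -5.07650380e-04 -2.33076928e-04 -1.23072774e+00]
 [ 8.64678851e-05 -2.71547512e-01  9.62425031e-01 -1.42684269e+02]
 [ 0.00000000e+00  0.00000000e+00  0.00000000e+00  1.00000000e+00]] [ 306.08171812 -547.39321648  372.95824709] 430.3900678510703
```

step_arm --pt "0.025 0.035 0.01 -0.02 1" --pt "0.05 0.07 0.02 -0.05 1" --pt "0.075 0.105 0.03 -0.08 1" --pt "0.1 0.14 0.04 -0.12 1" --pt "0.125 0.175 0.05 -0.15 1" --pt "0.15 0.21 0.06 -0.18 1" --pt "0.175 0.245 0.07 -0.2 1" --pt "0.195 0.28 0.08 -0.2 1" --pt "0.21 0.315 0.09 -0.2 1" --pt "0.22 0.35 0.09 -0.2 1" --pt "0.23 0.385 0.09 -0.2 1" --pt "0.23 0.385 0.09 -0.2 1"

```text
time_s: 1.35
position: [473.6, -187.1, 321.3]
ee_rot: [-3.14, -0.0, 0.205]
ft_force: [-0.5, -0.3, 0.1]
finger_gap: 85.5
```

```bash
python3 - <<'E'
from h import *
f=grab('wrist','w1'); print(f['c'])
E
```

```text
[ 540.56368507 -172.18729346  463.95883378]
```

View pics/w1.png

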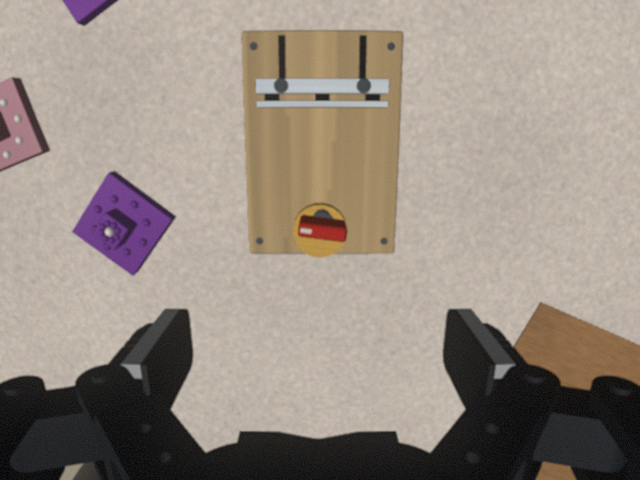

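The wrist view shows the whole board, with corners at about (243,31), (402,31), (394,253) and (250,253). The fence's lower edge is at row 107 and the red bar is centred at about (323,229) with its white mark at the left end.

```bash
python3 - <<'E'
from h import *
f=pickle.load(open('pics/w1.pkl','rb')); img=f['image']; h=cv2.cvtColor(img,cv2.COLOR_BGR2HSV)
m=cv2.inRange(h,(8,70,40),(28,255,255)); m[300:]=0; m[:,:220]=0; m[:,430:]=0
m=cv2.morphologyEx(m,cv2.MORPH_OPEN,np.ones((3,3)))
c=max(cv2.findContours(cv2.morphologyEx(m,cv2.MORPH_CLOSE,np.ones((25,25))),0,2)[0],key=cv2.contourArea)[:,0]
print('bbox',c.min(0),c.max(0))
# edge lines from contour points, as world points on z=12
def side(sel):
    P=onplane(f,c[sel].astype(float),12)[:,:2]; vx,vy,x,y=cv2.fitLine(P.astype(np.float32),cv2.DIST_HUBER,0,.01,.01).ravel(); return np.array([x,y]),np.array([vx,vy])
u,v=c.T
S={'top':(v<40)&(u>258)&(u<390),'bot':(v>245)&((u>258)&(u<290)|(u>352)&(u<385))&(v<258),'left':(u<262)&(v>45)&(v<240),'right':(u>385)&(v>45)&(v<240)}
L={k:side(s) for k,s in S.items()}
for k,(p,d) in L.items(): print(k,S[k].sum(),p,'ang',np.arctan2(d[1],d[0])%np.pi)
def X(a,b): t=np.linalg.solve(np.c_[a[1],-b[1]],b[0]-a[0]); return a[0]+t[0]*a[1]
C=[X(L['top'],L['left']),X(L['top'],L['right']),X(L['bot'],L['right']),X(L['bot'],L['left'])]
C=np.array(C);print(C,[np.linalg.norm(C[i]-C[i-1]) for i in range(4)]);o=C.mean(0)
ex=(C[0]+C[1]-C[2]-C[3]);yaw=np.arctan2(ex[1],ex[0]);R=np.array([[np.cos(yaw),-np.sin(yaw)],[np.sin(yaw),np.cos(yaw)]])
print('board',o,'yaw',yaw); print('nest',o+R@[-11.5,0],'knob',o+R@[-70,0])
mr=(((h[...,0]<6)|(h[...,0]>174))&(h[...,1]>150)&(h[...,2]>110)).astype(np.uint8); mr[:190]=0;mr[270:]=0;mr[:,:280]=0;mr[:,370:]=0
q=max(cv2.findContours(mr,0,2)[0],key=cv2.contourArea);r=cv2.minAreaRect(q);P=onplane(f,cv2.boxPoints(r),92)[:,:2]
print('bar',r,(P-o)@R,P.mean(0))
W,_=world(f,mr>0);print('bar z',np.percentile(W[:,2],[50,90]))
E3=onplane(f,[(260,100.5),(385,100.5),(260,107.5),(385,107.5)],26)[:,:2];print('fence',(E3-o)@R)
W,_=world(f,m>0);print('board z',np.median(W[:,2]))
W,_=world(f,np.pad(np.ones((5,80),bool),((101,374),(280,280))));print('fence z',np.percentile(W[:,2],[10,50,90]),np.median((W[:,:2]-o)@R,axis=0))
E
```

```text
bbox [242  31] [401 257]Traceback (most recent call last):
  File "<stdin>", line 12, in <module>
  File "<stdin>", line 9, in side
  File "h.py", line 18, in onplane
    d=ray(f,uv); return f['c']+d*((z-f['c'][2])/d[:,2])[:,None]
  File "h.py", line 15, in ray
    p=cv2.undistortPoints(np.array(uv,float).reshape(-1,1,2),f['mtx'].astype(float),f['distortion'].astype(float)).reshape(-1,2)
      ~~~~~~~~~~~~~~~~~~~^^^^^^^^^^^^^^^^^^^^^^^^^^^^^^^^^^^^^^^^^^^^^^^^^^^^^^^^^^^^^^^^^^^^^^^^^^^^^^^^^^^^^^^^^
cv2.error: OpenCV(4.12.0) /io/opencv/modules/calib3d/src/undistort.dispatch.cpp:347: error: (-215:Assertion failed) CV_IS_MAT(_src) && CV_IS_MAT(_dst) && (_src->rows == 1 || _src->cols == 1) && (_dst->rows == 1 || _dst->cols == 1) && _src->cols + _src->rows - 1 == _dst->rows + _dst->cols - 1 && (CV_MAT_TYPE(_src->type) == CV_32FC2 || CV_MAT_TYPE(_src->type) == CV_64FC2) && (CV_MAT_TYPE(_dst->type) == CV_32FC2 || CV_MAT_TYPE(_dst->type) == CV_64FC2) in function 'cvUndistortPointsInternal'
```

step_arm --pt "0 0.035 0 0.03 1" --pt "0 0.075 0 0.06 1" --pt "0 0.115 -0.01 0.1 1" --pt "0 0.155 -0.02 0.14 1" --pt "0 0.195 -0.03 0.18 1" --pt "-0.01 0.235 -0.04 0.22 1" --pt "-0.02 0.27 -0.05 0.26 1" --pt "-0.03 0.3 -0.06 0.3 1" --pt "-0.04 0.32 -0.07 0.31 1" --pt "-0.05 0.33 -0.08 0.31 1" --pt "-0.05 0.33 -0.08 0.31 1"

```text
time_s: 2.5
position: [421.1, 139.1, 239.5]
ee_rot: [-3.141, 0.004, 0.511]
ft_force: [0.2, 0.6, -0.8]
finger_gap: 85.4
```

```bash
cat > board.py <<'E'
from h import *
f=pickle.load(open('pics/w1.pkl','rb')); img=f['image']; h=cv2.cvtColor(img,cv2.COLOR_BGR2HSV)
m=cv2.inRange(h,(8,70,40),(28,255,255)); m[300:]=0; m[:,:220]=0; m[:,430:]=0
m=cv2.morphologyEx(m,cv2.MORPH_OPEN,np.ones((3,3)))
c=max(cv2.findContours(cv2.morphologyEx(m,cv2.MORPH_CLOSE,np.ones((5,5))),cv2.RETR_EXTERNAL,cv2.CHAIN_APPROX_NONE)[0],key=cv2.contourArea)[:,0]
def side(sel):
    P=onplane(f,c[sel].astype(float),12)[:,:2]; vx,vy,x,y=cv2.fitLine(P.astype(np.float32),cv2.DIST_HUBER,0,.01,.01).ravel(); return np.array([x,y]),np.array([vx,vy])
u,v=c.T
S={'top':(v<40)&(u>258)&(u<390),'bot':(v>248)&((u>258)&(u<290)|(u>352)&(u<385)),'left':(u<262)&(v>45)&(v<240),'right':(u>385)&(v>45)&(v<240)}
L={k:side(s) for k,s in S.items()}
for k,(p,d) in L.items(): print(k,S[k].sum(),p,'ang',np.arctan2(d[1],d[0])%np.pi)
def X(a,b): t=np.linalg.solve(np.c_[a[1],-b[1]],b[0]-a[0]); return a[0]+t[0]*a[1]
C=[X(L['top'],L['left']),X(L['top'],L['right']),X(L['bot'],L['right']),X(L['bot'],L['left'])]
C=np.array(C);print(C,[np.linalg.norm(C[i]-C[i-1]) for i in range(4)]);o=C.mean(0)
ex=(C[0]+C[1]-C[2]-C[3]);yaw=np.arctan2(ex[1],ex[0]);R=np.array([[np.cos(yaw),-np.sin(yaw)],[np.sin(yaw),np.cos(yaw)]])
print('board',o,'yaw',yaw); print('nest',o+R@[-11.5,0],'knob',o+R@[-70,0])
mr=(((h[...,0]<6)|(h[...,0]>174))&(h[...,1]>150)&(h[...,2]>110)).astype(np.uint8); mr[:190]=0;mr[270:]=0;mr[:,:280]=0;mr[:,370:]=0
q=max(cv2.findContours(mr,0,2)[0],key=cv2.contourArea);r=cv2.minAreaRect(q);P=onplane(f,cv2.boxPoints(r),92)[:,:2]
print('bar',r,(P-o)@R,P.mean(0))
W,_=world(f,mr>0);print('bar z',np.percentile(W[:,2],[50,90]))
E3=onplane(f,[(260,100.5),(385,100.5),(260,107.5),(385,107.5)],26)[:,:2];print('fence',(E3-o)@R)
W,_=world(f,m>0);print('board z',np.median(W[:,2]))
W,_=world(f,np.pad(np.ones((5,80),bool),((101,374),(280,280))));print('fence z',np.percentile(W[:,2],[10,50,90]),np.median((W[:,:2]-o)@R,axis=0))
E
python3 board.py; python3 -c "
from h import *
f=grab('wrist','w2');print(f['c'])"
```

```text
top 131 [ 625.4326  -154.74243] ang 1.7760365
bot 63 [ 401.70496 -192.32104] ang 1.7755421
left 194 [ 510.48935  -101.850296] ang 0.20174775
right 194 [ 534.51685 -257.12558] ang 0.2032834
[[ 610.17755  -81.46105]
 [ 642.1282  -234.94357]
 [ 420.06116 -280.71838]
 [ 388.11563 -126.87942]] [np.float32(226.65904), np.float32(156.77284), np.float32(226.73573), np.float32(157.12079)]
board [ 515.1206  -181.00061] yaw 0.20251568
nest [ 503.85562277 -183.31365405] knob [ 446.55114555 -195.08000678]
bar ((322.0742492675781, 231.44325256347656), (46.65378952026367, 12.885961532592773), 7.594643592834473) [[-72.44278694  21.31299611]
 [-60.7110739   19.68136609]
 [-66.25635289 -21.46152744]
 [-78.08094707 -20.1622002 ]] [ 447.19718753 -195.10797862]
bar z [91.81026791 92.82241189]
fence [[ 46.08204795  60.61915474]
 [ 46.38457611 -61.87549555]
 [ 39.39685495  60.79046723]
 [ 39.69858676 -62.10214155]]
board z 12.161310465256832
fence z [23.84573193 25.06463513 26.09806687] [43.60581255  2.31228129]
[481.25599231 173.99192283 381.91236709]
```

View pics/w2.png

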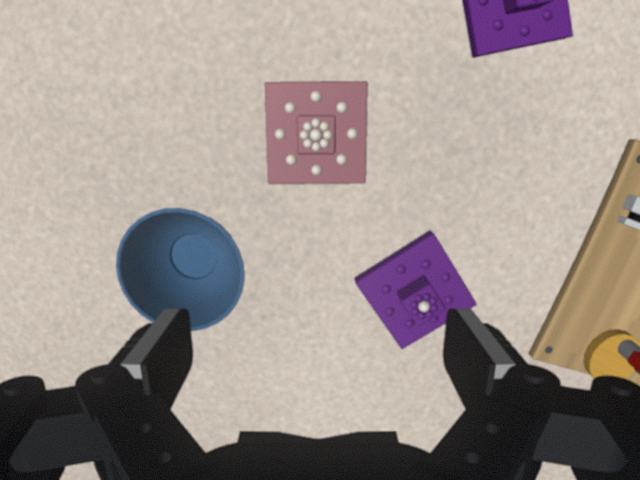

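The cast is at (316,133), square in the image. The bowl, at (180,268), and the purple cast, at (415,290), are clear of the fingers' descent.

```bash
cat > cast.py <<'E'
from h import *
f=pickle.load(open('pics/w2.pkl','rb')); h=cv2.cvtColor(f['image'],cv2.COLOR_BGR2HSV)
m=((h[...,0]>165)&(h[...,1]>50)).astype(np.uint8);m[:60]=0;m[205:]=0;m[:,:240]=0;m[:,390:]=0
m=cv2.morphologyEx(m,cv2.MORPH_CLOSE,np.ones((13,13)))
c=max(cv2.findContours(m,0,cv2.CHAIN_APPROX_NONE)[0],key=cv2.contourArea)
P=onplane(f,c[:,0].astype(float),16)[:,:2].astype(np.float32)
r=cv2.minAreaRect(P);print(r)
b=cv2.boxPoints(r);d=np.diff(b,axis=0);print(np.arctan2(d[:,1],d[:,0])%(np.pi/2))
W,_=world(f,m>0);T=W[W[:,2]>33];print('z base',np.median(W[:,2]),'block',np.median(T,axis=0),T.min(0),T.max(0))
print('top dots centre at 42',onplane(f,[(315.5,134)],42))
print(monitor.get_state()['position'],monitor.get_state()['ee_rot'])
E
python3 cast.py
```

```text
((470.26251220703125, 169.85919189453125), (81.80951690673828, 82.76769256591797), 29.30657196044922)
[0.51149595 0.51149607 0.51149595]
z base 16.349848444437725 block [469.17428164 167.60722924  42.33900207] [450.49882292 150.36070374  38.28500062] [489.01456966 189.09227701  47.17759254]
top dots centre at 42 [[470.26351182 170.06217161  42.        ]]
[422.47621719 138.61944089 240.4582274 ] [3.14148701e+00 1.97450942e-03 5.09784534e-01]
```

step_arm --pt "0.02 0.013 -0.02 0 1" --pt "0.04 0.026 -0.05 0 1" --pt "0.047 0.0305 -0.09 0 1" --pt "0.047 0.0305 -0.13 0 1" --pt "0.047 0.0305 -0.165 0 1" --pt "0.047 0.0305 -0.19 0 1" --pt "0.047 0.0305 -0.205 0 1" --pt "0.047 0.0305 -0.215 0 1" --pt "0.047 0.0305 -0.22 0 1" --pt "0.047 0.0305 -0.22 0 1"

```text
time_s: 3.55
position: [470.9, 169.2, 21.4]
ee_rot: [3.141, -0.0, 0.509]
ft_force: [-1.2, -0.2, 0.7]
finger_gap: 85.6
```

step_arm --pt "0 0 0 0 0.3" --pt "0 0 0 0 -0.1" --pt "0 0 0 0 -0.5" --pt "0 0 0 0 -1" --pt "0 0 0 0 -1" --pt "0 0 0 0 -1" --pt "0 0 0 0 -1" --pt "0 0 0 0 -1" --squeeze 35

```text
time_s: 4.35
position: [471.0, 170.0, 22.1]
ee_rot: [3.141, -0.001, 0.51]
ft_force: [-0.6, -0.8, 5.9]
finger_gap: 29.0
```

step_arm --pt "0 0 0.005 0 -1" --pt "0 0 0.015 0 -1" --pt "0 0 0.035 0 -1" --pt "0 0 0.06 0 -1" --pt "0 0 0.08 0 -1" --pt "0 0 0.08 0 -1" --pt "0 0 0.08 0 -1"

```text
time_s: 5.05
position: [470.2, 169.8, 101.3]
ee_rot: [3.141, -0.001, 0.51]
ft_force: [-0.5, -0.3, -3.2]
finger_gap: 29.3
```

```bash
python3 - <<'E'
from h import *
f=grab('wrist','w3'); s=monitor.get_state(); print(s['position'],s['ee_rot'],s['ft_force'],s['wrist_torque'],s['finger_gap'])
E
```

```text
[469.3290539  169.60006127 100.48722235] [-3.14108564e+00  1.45773816e-03  5.09770198e-01] [-0.20355487  0.72384895 -3.02801336] [0.02313517 0.02441074 0.01421494] 29.028840852785226
```

View pics/w3.png

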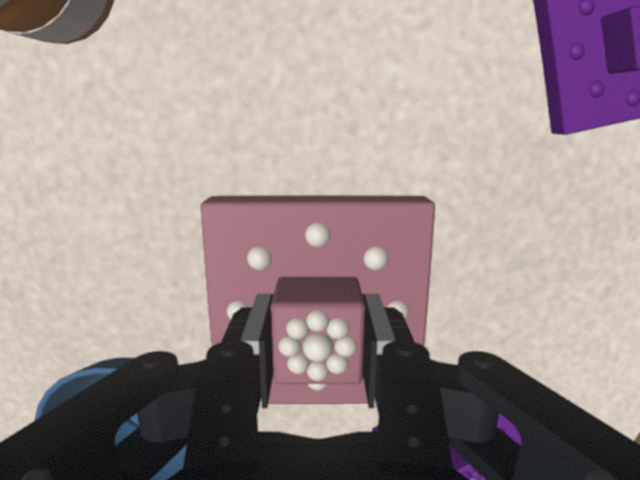

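The cast is held square in the pads at (318,340) and hangs clear. I'll carry it high over to the board.

step_arm --pt "0 -0.01 0.02 -0.02 -1" --pt "0.003 -0.03 0.035 -0.05 -1" --pt "0.006 -0.065 0.045 -0.08 -1" --pt "0.01 -0.105 0.045 -0.12 -1" --pt "0.014 -0.15 0.045 -0.16 -1" --pt "0.018 -0.195 0.045 -0.2 -1" --pt "0.022 -0.24 0.045 -0.23 -1" --pt "0.026 -0.28 0.045 -0.26 -1" --pt "0.03 -0.315 0.045 -0.285 -1" --pt "0.033 -0.338 0.045 -0.3 -1" --pt "0.035 -0.35 0.045 -0.3075 -1" --pt "0.035 -0.353 0.04 -0.3075 -1"

```text
time_s: 6.3
position: [505.3, -184.1, 140.5]
ee_rot: [-3.141, 0.0, 0.201]
ft_force: [0.1, 0.4, -1.6]
finger_gap: 29.1
```

step_arm --pt "0 0 -0.02 0 -1" --pt "0 0 -0.05 0 -1" --pt "0 0 -0.075 0 -1" --pt "0 0 -0.09 0 -1" --pt "0 0 -0.097 0 -1" --pt "0 0 -0.1 0 -1" --pt "0 0 -0.1 0 -1" --pt "0 0 -0.1 0 -1"

```text
time_s: 7.1
position: [506.1, -183.3, 42.2]
ee_rot: [3.141, -0.001, 0.203]
ft_force: [0.0, -1.1, -1.3]
finger_gap: 29.4
```

```bash
python3 - <<'E'
from h import *
f=grab('wrist','w4');grab('scene','sc4'); s=monitor.get_state(); print(s['time_s'],s['position'],s['ee_rot'],s['ft_force'],s['wrist_torque'],s['finger_gap'])
o=np.array([515.1,-181.]);y=.2025;R=np.array([[np.cos(y),-np.sin(y)],[np.sin(y),np.cos(y)]]);print((s['position'][:2]-o)@R)
E
```

```text
7.2 [ 506.16045081 -183.56696411   42.34695545] [ 3.14033643e+00 -1.64341601e-03  2.02422544e-01] [-0.6103364   0.35141614 -2.25715788] [-0.01130431  0.00071673 -0.00874615] 29.223928135706863
[-9.2731509  -0.71660086]
```

View pics/w4.png

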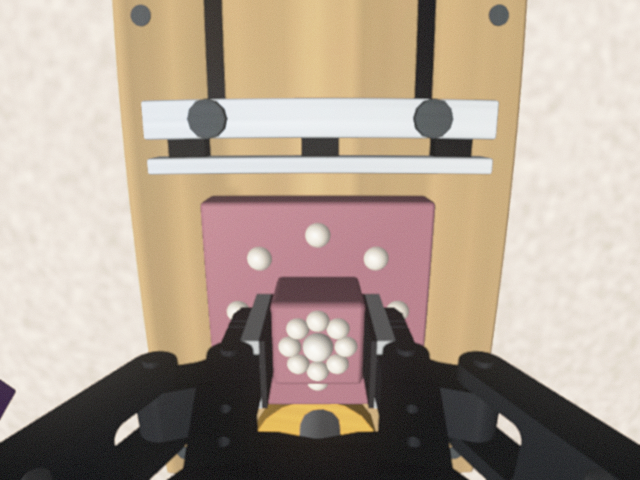

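The cast hangs just above the board, parallel to the fence edge at row 173, with a clear gap. I'll lower it the last 8 mm slowly.

step_arm --pt "0 0 -0.002 0 -1" --pt "0 0 -0.004 0 -1" --pt "0 0 -0.0055 0 -1" --pt "0 0 -0.0065 0 -1" --pt "0 0 -0.007 0 -1" --pt "0 0 -0.007 0 -1"

```text
time_s: 7.8
position: [505.2, -183.2, 34.2]
ee_rot: [-3.142, 0.0, 0.202]
ft_force: [-0.7, -0.6, -1.9]
finger_gap: 29.5
```

step_arm --pt "0 0 -0.0005 0 -1" --pt "0 0 -0.001 0 -1" --pt "0 0 -0.001 0 -1"

```text
time_s: 8.1
position: [505.3, -183.3, 34.1]
ee_rot: [3.141, -0.0, 0.202]
ft_force: [-2.2, 2.1, 4.3]
finger_gap: 29.1
```

step_arm --pt "0 0 0 0 -0.2" --pt "0 0 0 0 0" --pt "0 0 0 0 0.2" --pt "0 0 0 0 0.4" --pt "0 0 0.005 0 0.4" --pt "0 0 0.03 0 0.4" --pt "0 0 0.07 0 0.4" --pt "0 0 0.1 0 0.4"

```text
time_s: 8.9
position: [505.6, -183.4, 135.3]
ee_rot: [3.141, -0.001, 0.202]
ft_force: [0.4, -1.1, 0.6]
finger_gap: 59.8
```

step_arm --pt "0 0 0.03 0.1 0.4" --pt "-0.005 0 0.06 0.25 0.3" --pt "-0.015 -0.003 0.08 0.39 0.2" --pt "-0.03 -0.006 0.09 0.53 0" --pt "-0.04 -0.009 0.09 0.67 0" --pt "-0.05 -0.012 0.09 0.81 0" --pt "-0.0583 -0.012 0.09 0.95 0" --pt "-0.0583 -0.012 0.08 1.09 0" --pt "-0.0583 -0.012 0.07 1.23 0" --pt "-0.0583 -0.012 0.06 1.37 0" --pt "-0.0583 -0.012 0.06 1.43 0" --pt "-0.0583 -0.012 0.06 1.43 0"

```text
time_s: 10.1
position: [446.6, -195.0, 193.2]
ee_rot: [-3.141, -0.0, 1.632]
ft_force: [0.4, -0.5, -0.2]
finger_gap: 42.9
```

```bash
python3 - <<'E'
from h import *
f=grab('top','top5'); g=grab('wrist','w5'); s=monitor.get_state(); print(s['time_s'],s['position'],s['ee_rot'],s['ft_force'],s['wrist_torque'],s['finger_gap'])
cv2.imwrite('pics/c5.png',np.hstack([cv2.resize(f['image'][170:320,360:530],(480,424),interpolation=cv2.INTER_CUBIC),cv2.resize(g['image'],None,fx=.5,fy=424/480)]))
E
```

```text
10.2 [ 447.11648463 -195.29838875  193.67812823] [3.14107986e+00 3.36090956e-04 1.63093496e+00] [ 0.14745337 -0.36468071 -0.57082801] [-0.00060847 -0.05742454  0.04919104] 42.72713997612799
```

View pics/w5.png

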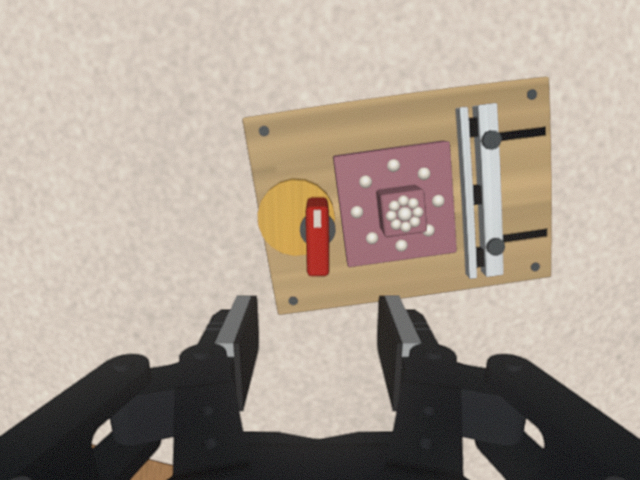

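The cast sits at (396,205), square between lobe and fence. The bar at (317,238) lies nearly along the tool's x axis, with its white mark at the upper end.

```bash
python3 - <<'E'
from h import *
f=pickle.load(open('pics/w5.pkl','rb'));h=cv2.cvtColor(f['image'],cv2.COLOR_BGR2HSV)
o=np.array([515.1,-181.]);y=.2025;R=np.array([[np.cos(y),-np.sin(y)],[np.sin(y),np.cos(y)]])
mr=(((h[...,0]<6)|(h[...,0]>174))&(h[...,1]>180)&(h[...,2]>60)).astype(np.uint8);mr[:180]=0;mr[300:]=0;mr[:,:290]=0;mr[:,340:]=0
mr=cv2.morphologyEx(mr,cv2.MORPH_CLOSE,np.ones((9,9)))
W,uv=world(f,mr>0); top=W[W[:,2]>88]; 
r=cv2.minAreaRect(top[:,:2].astype(np.float32));print('bar top (depth)',r,len(top))
c=max(cv2.findContours(mr,0,1)[0],key=cv2.contourArea);P=onplane(f,c[:,0].astype(float),92)[:,:2];r=cv2.minAreaRect(P.astype(np.float32));print('bar',r)
m=((h[...,0]>165)&(h[...,1]>40)&(h[...,1]<170)).astype(np.uint8);m[:130]=0;m[280:]=0;m[:,:330]=0;m[:,465:]=0
m=cv2.morphologyEx(m,cv2.MORPH_CLOSE,np.ones((13,13)))
c=max(cv2.findContours(m,0,1)[0],key=cv2.contourArea);P=onplane(f,c[:,0].astype(float),28)[:,:2];r=cv2.minAreaRect(((P-o)@R).astype(np.float32));print('cast in board',r)
E
```

```text
bar top (depth) ((445.9498291015625, -194.11936950683594), (12.325725555419922, 42.33448791503906), 3.7177562713623047) 1282
bar ((445.79278564453125, -191.7247314453125), (12.22592830657959, 46.34437561035156), 3.757380485534668)
cast in board ((-11.400737762451172, 1.8104286193847656), (83.28841400146484, 82.80799865722656), 89.92970275878906)
```

step_arm --pt "0 0 -0.03 0 0" --pt "-0.0005 0.0003 -0.07 0 0" --pt "-0.0005 0.0003 -0.1 0 0" --pt "-0.0005 0.0003 -0.12 0 0" --pt "-0.0005 0.0003 -0.13 0 0" --pt "-0.0005 0.0003 -0.134 0 0" --pt "-0.0005 0.0003 -0.134 0 0"

```text
time_s: 10.9
position: [446.9, -195.2, 59.7]
ee_rot: [3.141, 0.0, 1.632]
ft_force: [-0.0, -0.4, -0.0]
finger_gap: 42.5
```

step_arm --pt "0 0 0 0 -0.3" --pt "0 0 0 0 -0.6" --pt "0 0 0 0 -1" --pt "0 0 0 0 -1" --pt "0 0 0 0 -1" --pt "0 0 0 0 -1" --squeeze 50

```text
time_s: 11.5
position: [446.9, -195.6, 60.6]
ee_rot: [3.141, 0.002, 1.632]
ft_force: [-1.9, 0.4, 6.3]
finger_gap: 13.5
```

```bash
cat > st.py <<'E'
from h import *
F=[]
for i in range(1):
    s=monitor.get_state();print(round(s['time_s'],2),s['position'].round(1),s['ee_rot'].round(4),s['ft_force'].round(2),'T',s['wrist_torque'].round(3),round(s['finger_gap'],1))
E
python3 st.py
```

```text
11.5 [ 446.9 -195.6   60.6] [3.1409e+00 1.7000e-03 1.6323e+00] [-1.88  0.36  6.32] T [-0.04   0.466  0.056] 13.5
```

step_arm --pt "0 0 0 -0.05 -1" --pt "0 0 0 -0.11 -1" --pt "0 0 0 -0.18 -1" --pt "0 0 0 -0.25 -1" --pt "0 0 0 -0.32 -1" --pt "0 0 0 -0.4 -1" --pt "0 0 0 -0.48 -1" --pt "0 0 0 -0.56 -1"

```text
time_s: 12.3
position: [447.3, -195.7, 60.7]
ee_rot: [3.139, 0.001, 1.07]
ft_force: [-0.6, 0.1, 3.9]
finger_gap: 13.1
```

```bash
python3 st.py
```

```text
12.3 [ 447.3 -195.7   60.7] [3.1392e+00 8.0000e-04 1.0696e+00] [-0.57  0.11  3.92] T [-0.025  0.279  0.211] 13.1
```

step_arm --pt "0 0 0 -0.05 -1" --pt "0 0 0 -0.1 -1" --pt "0 0 0 -0.15 -1" --pt "0 0 0 -0.2 -1" --pt "0 0 0 -0.25 -1" --pt "0 0 0 -0.3 -1"

```text
time_s: 12.9
position: [447.6, -195.8, 60.7]
ee_rot: [3.139, -0.0, 0.771]
ft_force: [-0.8, -0.7, 3.4]
finger_gap: 13.0
```

```bash
python3 st.py
```

```text
12.9 [ 447.6 -195.8   60.7] [ 3.1386 -0.      0.7709] [-0.8  -0.71  3.44] T [-0.068  0.22   0.24 ] 13.0
```

step_arm --pt "0 0 0 -0.04 -1" --pt "0 0 0 -0.08 -1" --pt "0 0 0 -0.12 -1" --pt "0 0 0 -0.16 -1"

```text
time_s: 13.3
position: [447.6, -196.0, 60.7]
ee_rot: [3.138, -0.0, 0.611]
ft_force: [0.4, -1.0, 3.3]
finger_gap: 13.4
```

```bash
python3 st.py
```

```text
13.3 [ 447.6 -196.    60.7] [ 3.1384e+00 -5.0000e-04  6.1120e-01] [ 0.4  -1.04  3.29] T [-0.115  0.229  0.289] 13.4
```

step_arm --pt "0 0 0 -0.04 -1" --pt "0 0 0 -0.08 -1"

```text
time_s: 13.5
position: [447.7, -196.0, 60.7]
ee_rot: [3.138, -0.001, 0.531]
ft_force: [0.1, -1.9, 3.3]
finger_gap: 13.2
```

```bash
python3 st.py
```

```text
13.5 [ 447.7 -196.    60.7] [ 3.1383e+00 -7.0000e-04  5.3130e-01] [ 0.09 -1.89  3.32] T [-0.179  0.272  0.262] 13.2
```

step_arm --pt "0 0 0 -0.03 -1" --pt "0 0 0 -0.06 -1"

```text
time_s: 13.7
position: [447.7, -196.1, 60.6]
ee_rot: [3.138, -0.001, 0.471]
ft_force: [-1.5, -1.4, 6.0]
finger_gap: 13.2
```

```bash
python3 st.py
```

```text
13.7 [ 447.7 -196.1   60.6] [ 3.1383e+00 -1.0000e-03  4.7100e-01] [-1.47 -1.4   6.  ] T [-0.263  0.268  0.27 ] 13.2
```

step_arm --pt "0 0 0 -0.03 -1"

```text
time_s: 13.8
position: [447.7, -196.1, 60.6]
ee_rot: [3.138, -0.001, 0.441]
ft_force: [-0.7, -1.9, 5.7]
finger_gap: 13.2
```

```bash
python3 st.py; python3 - <<'E'
from h import *
g=grab('wrist','w6'); 
E
```

```text
13.8 [ 447.7 -196.1   60.6] [ 3.1384e+00 -1.0000e-03  4.4090e-01] [-0.65 -1.86  5.66] T [-0.294  0.18   0.28 ] 13.2
```

View pics/w6.png

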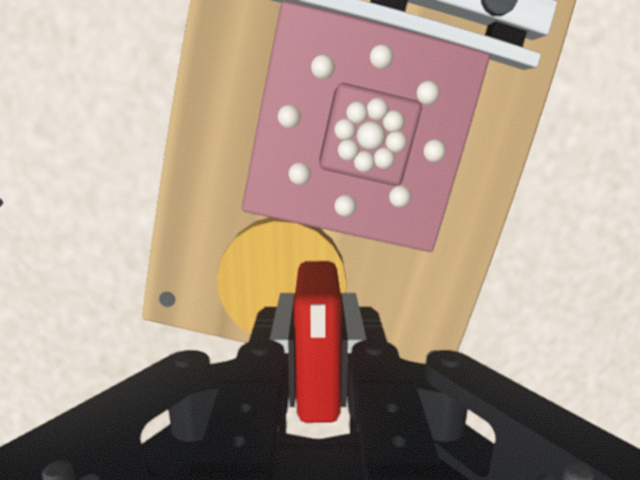

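The cast is now pushed up to the fence, whose edge runs from (290,0) to (537,65), and the lobe bears on it at about (285,218). The torque hasn't risen yet, so I'll go on in small steps.

step_arm --pt "0 0 0 -0.03 -1"

```text
time_s: 13.95
position: [447.7, -196.1, 60.6]
ee_rot: [3.138, -0.001, 0.411]
ft_force: [-0.3, -2.8, 5.7]
finger_gap: 12.9
```

```bash
python3 st.py
```

```text
13.95 [ 447.7 -196.1   60.6] [ 3.1383e+00 -1.1000e-03  4.1130e-01] [-0.26 -2.82  5.69] T [-0.32   0.221  0.196] 12.9
```

step_arm --pt "0 0 0 -0.03 -1"

```text
time_s: 14.05
position: [447.7, -196.1, 60.6]
ee_rot: [3.138, -0.001, 0.381]
ft_force: [-0.6, -2.8, 6.2]
finger_gap: 13.6
```

```bash
python3 st.py
```

```text
14.05 [ 447.7 -196.1   60.6] [ 3.1383e+00 -1.2000e-03  3.8100e-01] [-0.6  -2.78  6.25] T [-0.294  0.286  0.213] 13.6
```

step_arm --pt "0 0 0 -0.03 -1"

```text
time_s: 14.15
position: [447.7, -196.2, 60.6]
ee_rot: [3.138, -0.001, 0.351]
ft_force: [0.2, -1.4, 5.9]
finger_gap: 13.5
```

```bash
python3 st.py
```

```text
14.15 [ 447.7 -196.2   60.6] [ 3.1383e+00 -1.3000e-03  3.5100e-01] [ 0.19 -1.38  5.88] T [-0.334  0.305  0.342] 13.5
```

step_arm --pt "0 0 0 -0.03 -1"

```text
time_s: 14.25
position: [447.7, -196.2, 60.6]
ee_rot: [3.138, -0.001, 0.321]
ft_force: [-0.2, -2.1, 5.7]
finger_gap: 13.4
```

```bash
python3 st.py
```

```text
14.25 [ 447.7 -196.2   60.6] [ 3.1383e+00 -1.3000e-03  3.2110e-01] [-0.19 -2.08  5.67] T [-0.315  0.251  0.343] 13.4
```

step_arm --pt "0 0 0 -0.03 -1" --pt "0 0 0 -0.03 -1" --pt "0 0 0 -0.03 -1"

```text
time_s: 14.55
position: [447.8, -196.2, 60.6]
ee_rot: [3.138, -0.001, 0.292]
ft_force: [-0.3, -2.5, 5.3]
finger_gap: 13.4
```

```bash
python3 st.py
```

```text
14.55 [ 447.8 -196.2   60.6] [ 3.1383e+00 -1.4000e-03  2.9190e-01] [-0.25 -2.53  5.32] T [-0.356  0.294  0.226] 13.4
```

step_arm --pt "0 0 0 0 -1"

```text
time_s: 14.65
position: [447.7, -196.2, 60.6]
ee_rot: [3.138, -0.001, 0.292]
ft_force: [-0.1, -2.5, 5.4]
finger_gap: 13.5
```

```bash
python3 st.py
```

```text
14.65 [ 447.7 -196.2   60.6] [ 3.1382e+00 -1.4000e-03  2.9200e-01] [-0.11 -2.46  5.37] T [-0.359  0.232  0.244] 13.5
```

step_arm --pt "0 0 0 0 -1"

```text
time_s: 14.75
position: [447.8, -196.2, 60.6]
ee_rot: [3.138, -0.001, 0.292]
ft_force: [-0.6, -1.9, 6.1]
finger_gap: 13.2
```

```bash
python3 st.py
```

```text
14.75 [ 447.8 -196.2   60.6] [ 3.1382e+00 -1.4000e-03  2.9200e-01] [-0.56 -1.85  6.09] T [-0.34   0.246  0.191] 13.2
```

step_arm --pt "0 0 0 -0.03 -1" --pt "0 0 0 -0.03 -1" --pt "0 0 0 -0.03 -1"

```text
time_s: 15.05
position: [447.7, -196.2, 60.6]
ee_rot: [3.138, -0.001, 0.262]
ft_force: [-0.1, -2.2, 6.3]
finger_gap: 13.6
```

```bash
python3 st.py
```

```text
15.05 [ 447.7 -196.2   60.6] [ 3.1383e+00 -1.5000e-03  2.6230e-01] [-0.1  -2.24  6.27] T [-0.355  0.274  0.262] 13.6
```

step_arm --pt "0 0 0 0 -1"

```text
time_s: 15.15
position: [447.7, -196.3, 60.6]
ee_rot: [3.138, -0.001, 0.262]
ft_force: [0.1, -2.7, 5.1]
finger_gap: 13.6
```

```bash
python3 st.py
```

```text
15.15 [ 447.7 -196.3   60.6] [ 3.1382e+00 -1.4000e-03  2.6230e-01] [ 0.12 -2.69  5.14] T [-0.307  0.301  0.257] 13.6
```

step_arm --pt "0 0 0 0 -1"

```text
time_s: 15.25
position: [447.7, -196.2, 60.7]
ee_rot: [3.138, -0.001, 0.262]
ft_force: [-0.1, -1.9, 5.1]
finger_gap: 13.1
```

```bash
python3 st.py
```

```text
15.25 [ 447.7 -196.2   60.7] [ 3.1382e+00 -1.5000e-03  2.6230e-01] [-0.07 -1.95  5.09] T [-0.301  0.286  0.28 ] 13.1
```

step_arm --pt "0 0 0 -0.025 -1" --pt "0 0 0 -0.025 -1" --pt "0 0 0 -0.025 -1"

```text
time_s: 15.55
position: [447.7, -196.3, 60.6]
ee_rot: [3.138, -0.001, 0.238]
ft_force: [0.1, -2.0, 5.3]
finger_gap: 13.3
```

```bash
python3 st.py
```

```text
15.55 [ 447.7 -196.3   60.6] [ 3.1382e+00 -1.5000e-03  2.3770e-01] [ 0.13 -2.01  5.35] T [-0.377  0.33   0.396] 13.3
```

step_arm --pt "0 0 0 0 -1"

```text
time_s: 15.65
position: [447.7, -196.2, 60.6]
ee_rot: [3.138, -0.001, 0.238]
ft_force: [-0.2, -3.5, 5.1]
finger_gap: 13.5
```

```bash
python3 st.py
```

```text
15.65 [ 447.7 -196.2   60.6] [ 3.1382e+00 -1.5000e-03  2.3770e-01] [-0.24 -3.5   5.12] T [-0.333  0.261  0.424] 13.5
```

step_arm --pt "0 0 0 0 -1"

```text
time_s: 15.75
position: [447.7, -196.3, 60.6]
ee_rot: [3.138, -0.001, 0.238]
ft_force: [0.2, -2.3, 5.8]
finger_gap: 13.5
```

```bash
python3 st.py
```

```text
15.75 [ 447.7 -196.3   60.6] [ 3.1382e+00 -1.5000e-03  2.3770e-01] [ 0.17 -2.29  5.84] T [-0.394  0.317  0.383] 13.5
```

step_arm --pt "0 0 0 0 -1"

```text
time_s: 15.85
position: [447.7, -196.3, 60.6]
ee_rot: [3.138, -0.001, 0.238]
ft_force: [-0.4, -1.2, 5.7]
finger_gap: 13.8
```

```bash
python3 st.py
```

```text
15.85 [ 447.7 -196.3   60.6] [ 3.1382e+00 -1.5000e-03  2.3770e-01] [-0.35 -1.16  5.72] T [-0.369  0.26   0.418] 13.8
```

step_arm --pt "0 0 0 0 -1"

```text
time_s: 15.95
position: [447.7, -196.2, 60.6]
ee_rot: [3.138, -0.001, 0.238]
ft_force: [-0.9, -2.3, 6.0]
finger_gap: 13.4
```

```bash
python3 st.py; python3 - <<'E'
from h import *
# several readings via camera calls (each 0.05 s)
T=[]
for i in range(10): cams.grab_frame('top'); T.append(monitor.get_state()['wrist_torque'][2])
print(np.round(T,3),np.mean(T))
E
```

```text
15.95 [ 447.7 -196.2   60.6] [ 3.1382e+00 -1.4000e-03  2.3770e-01] [-0.93 -2.28  5.99] T [-0.409  0.289  0.45 ] 13.4
[0.417 0.419 0.412 0.428 0.405 0.418 0.407 0.387 0.378 0.4  ] 0.4070012134917672
```

step_arm --pt "0 0 0 0.02 -1"

```text
time_s: 16.55
position: [447.7, -196.3, 60.6]
ee_rot: [3.138, -0.001, 0.257]
ft_force: [0.1, -2.2, 5.5]
finger_gap: 13.3
```

```bash
cat > av.py <<'E'
from h import *
T=[]
for i in range(5): T.append(monitor.get_state()['wrist_torque'][2]); cams.grab_frame('top')
print(np.round(T,3),np.mean(T))
E
python3 av.py
```

```text
[-0.15  -0.005  0.1    0.091  0.099] 0.027103942282639393
```

step_arm --pt "0 0 0 0.015 -1"

```text
time_s: 16.9
position: [447.8, -196.3, 60.6]
ee_rot: [3.138, -0.002, 0.271]
ft_force: [-1.3, -1.2, 5.2]
finger_gap: 13.4
```

```bash
python3 av.py; python3 st.py
```

```text
[-0.158 -0.096 -0.009 -0.01   0.036] -0.04755755757086344
17.15 [ 447.7 -196.3   60.6] [ 3.1383e+00 -1.5000e-03  2.7120e-01] [ 0.11 -3.    5.61] T [-0.34   0.212 -0.036] 13.6
```

step_arm --pt "0 0 0 -0.015 -1" --pt "0 0 0 -0.029 -1"

```text
time_s: 17.35
position: [447.7, -196.3, 60.6]
ee_rot: [3.138, -0.001, 0.243]
ft_force: [-0.0, -1.8, 6.3]
finger_gap: 13.4
```

```bash
python3 av.py; python3 av.py; python3 st.py
```

```text
[0.424 0.364 0.349 0.341 0.388] 0.37322419542617186
[0.399 0.312 0.35  0.315 0.387] 0.3527512739081974
17.85 [ 447.7 -196.3   60.6] [ 3.1382e+00 -1.4000e-03  2.4350e-01] [-0.09 -2.92  5.26] T [-0.4    0.235  0.377] 13.4
```

step_arm --pt "0 0 0 0 -0.6" --pt "0 0 0 0 -0.3" --pt "0 0 0 0 0" --pt "0 0 0 0 0" --pt "0 0 0.01 0 0" --pt "0 0 0.04 0 0" --pt "0 0 0.08 0 0" --pt "-0.01 0 0.12 0 0" --pt "-0.02 0 0.16 0 0" --pt "-0.03 0 0.2 0 0" --pt "-0.03 0 0.22 0 0" --pt "-0.03 0 0.22 0 0"

```text
time_s: 19.05
position: [418.3, -196.2, 284.0]
ee_rot: [3.135, -0.006, 0.243]
ft_force: [1.2, -0.4, 0.2]
finger_gap: 42.9
```

```bash
python3 st.py; cat > fin.py <<'E'
from h import *
f=grab('wrist','w7'); t=grab('top','top7'); h=cv2.cvtColor(f['image'],cv2.COLOR_BGR2HSV)
o=np.array([515.1,-181.]);y=.2025;R=np.array([[np.cos(y),-np.sin(y)],[np.sin(y),np.cos(y)]])
m=((h[...,0]>165)&(h[...,1]>40)&(h[...,1]<170)).astype(np.uint8);m=cv2.morphologyEx(m,cv2.MORPH_CLOSE,np.ones((13,13)))
c=max(cv2.findContours(m,0,1)[0],key=cv2.contourArea);P=onplane(f,c[:,0].astype(float),28)[:,:2];print('cast in board',cv2.minAreaRect(((P-o)@R).astype(np.float32)))
mr=(((h[...,0]<6)|(h[...,0]>174))&(h[...,1]>180)&(h[...,2]>60)).astype(np.uint8);mr=cv2.morphologyEx(mr,cv2.MORPH_CLOSE,np.ones((9,9)))
W,uv=world(f,mr>0);W=W[W[:,2]>88];print('bar in board',cv2.minAreaRect(((W[:,:2]-o)@R).astype(np.float32)))
a=cv2.imread('pics/top1.png').astype(int);d=np.abs(a-t['image']).max(2);print('bowl/brush/jar diff',[np.mean(d[y0:y1,x0:x1]>25) for x0,y0,x1,y1 in((210,305,278,375),(238,95,270,198),(150,205,200,255))])
E
python3 fin.py
```

```text
19.05 [ 418.3 -196.2  284. ] [ 3.1353 -0.006   0.243 ] [ 1.18 -0.38  0.16] T [ 0.022 -0.037  0.077] 42.9
cast in board ((-353.02520751953125, -4.4252471923828125), (165.54359436035156, 339.81622314453125), 2.0632450580596924)
bar in board ((-69.6065902709961, 0.3041877746582031), (42.25824737548828, 11.75098991394043), 2.736649513244629)
bowl/brush/jar diff [np.float64(0.0), np.float64(0.0), np.float64(0.0)]
```

View pics/w7.png

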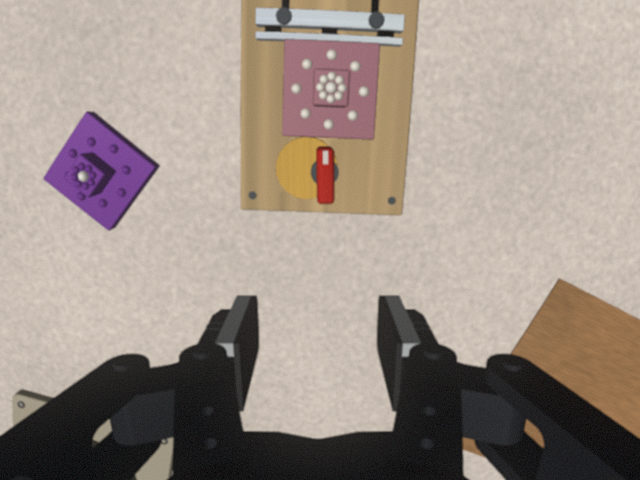

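The cast at (330,88) sits flush along the fence edge at row 40, with the lobe bearing on it at (305,140). The bar's mark points to the fence and the gripper is clear, so I'm handing in.

```bash
python3 -c "
from workcell import robot
print(robot.job_done())"
```

```text
the job is handed in; nothing more can be done
None
```

The mauve cast is on the board, clamped flush and parallel to the fence. I turned the knob to about 1.52 rad, released it and lifted the gripper clear. The job is handed in, at about 19 s on the robot's clock.

**Last checks**
- **Clamp torque:** just before release I read about 0.35 to 0.37 N m standing still. The free reading afterwards was +0.08, so the true value is probably near 0.3 N m. I estimate the force at 10 to 17 N, but did not measure it directly.
- **Backing off:** the first advance settled at about 0.41 N m, so I backed off 0.035 rad and came forward 0.029. The standing readings around this disagreed, because friction adds a varying amount.
- **Knob after release:** the bar measured 87.3°, which is 1.52 rad against 1.527 commanded, so it stayed where I left it.
- **Jar, bowl and brush:** the overhead pictures before and after show no change around any of them.
- **Failed check:** my final numeric check of the cast's pose picked up the wrong region and failed. That the cast lies flush rests on the last wrist picture alone.

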